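Nip up a weeping pressure-pot lid and shut its vent

ROBOT

A 7-joint arm with a two-finger parallel gripper is mounted at the origin on a cart in front of the work surface, level with it; the furniture and walls round the work are solid. World frame = base frame: x ahead of the robot, y to its left, z up, the work surface at z = 0. Lengths are in m, angles in rad, forces in N, time in s.
With the tool pointing down it reaches from about 0.425 to 0.925 m from the base axis. Payload 6.8 kg.
Tool frame: the origin (TCP) lies on the front face of the gripper's body, between the roots of the fingers; the fingertips stand 73 mm ahead of it and the grasp point (between the pads) lies 54 mm ahead of it; z points along the fingers, y is the direction in which the jaws open and shut (so a half turn about z gives the same grasp; the last joint's range is limited). The gripper opens to 85 mm and grips with 20 to 120 N. Pads are 22 mm wide; open, the fingers measure 114 mm over their backs; the gripper's body (76 mm by 85 mm) begins 54 mm behind the grasp point. The pads swing forward as they close: fully open they stand 13 mm farther back than shut.
Start: joints at [1.075, 0.477, 0.022, 1.555, -0.011, 1.109, -0.083], TCP at [0.255, -0.625, 0.304] pointing down, gripper open.
Joint ranges: [-2.96, 2.96], [-0.34, 2.1], [-1.41, 1.46], [0.24, 2.44], [-1.37, 4.51], [0.17, 1.92], [-2.96, 2.96]. Speed limits (rad/s): [2.39, 2.39, 3.14, 3.14, 3.14, 3.14, 3.14].

INTERFACE

Orientations are given as a unit quaternion [w, x, y, z].
In Python, from station import get_obs, read_camera, hand_in, spot_in, cut_out, spot_point gives the robot as it stands. The module is installed in compiled form; this text tells all that it offers.
- The arm moves only by the tool move_arm, never from a script. Its arguments are lists of equal length, an entry for each row: "gripper": the opening, from 0 (shut) to 1 (fully open); "xyz": the shift along the tool's x, y, z in cm, a list of three; "twist": the turn about the tool's z in rad. A call has 1 to 5 rows; each row is the pose to reach, as a shift and turn from the pose commanded when the call began, along the tool's axes at that moment; what a row does not reach only later rows make up. A row lasts 1/12 s, in which the tool goes at most 41.7 mm and 7.16 degrees, less where a joint would pass 70% of its speed; a pose out of reach is approached as far as the arm can. A call with a gripper value outside its range is refused whole. The fingers move at their own pace and stop on an object; "squeeze" is the grip in N (left out, the last holds). Time passes only in rows, so rows that repeat a pose let the fingers close. It gives the time, the measured TCP pose, the force and the opening at its end, in the units of the state.
- get_obs(): the state, without advancing time (a new reading comes with each control period).
- read_camera(name): name is "scene" or "side" or "wrist"; returns a dict with "pixels" (420x560x3 uint8, red, green, blue), "fx", "fy", "cx", "cy" (pixels), "k1" (the pictures are not rectified: a ray, as slopes to the right and down, at radius r is drawn at 1 + k1 r^2 times it, then the intrinsics apply), "R" (3x3) and "t" (3): a world point X has camera coordinates R X + t. Camera axes: x right, y down, z forward; pixel columns grow to the right and rows downward; lengths in m; the calibration is good to about 2 mm. A picture is of the moment at which its call begins. There is no depth.
- hand_in(): hands the job in, once; it reports no verdict.
Trained networks look in the newest picture that a camera, given by its name, has taken for a name from the list of things; names that differ only in an ending like _2 or _b are one class to them, and where a whole thing is asked for, a point or a joint stands for the part that bears it (a point fixed in the world has none). Each returns a list of dicts, best first, with "p" (0 to 1); they miss things now and then, are a little off and sometimes report something else, mostly with a low value. They report only what shows in the picture. A call takes as long as a camera call.
- spot_in(query, camera): "centre" ([x, y, z] in m, in world coordinates, good to about 4 mm: the middle of the surface that is visible of it).
- cut_out(query, camera): "pixels" (420x560 bool, what is visible of it).
- spot_point(query, camera): "centre" ([x, y, z] in m, in world coordinates, good to about 4 mm: a listed point, or the origin of a listed thing).
The state is a dict: "t": time; "q": joint angles; "joint_vel": joint speeds; "joint_torque": joint torques, N m; "eef_pos": TCP position; "tool_rot": TCP orientation; "contact_force": force on the tool from outside, world axes, zero at the start; "torque": the same for the moment, N m; "gripper_width": opening from 0.0 (shut) to 1.0 (fully open).
Only numpy, scipy, OpenCV 4.12 (cv2) and the standard library are available. Lean on these libraries where they do the work, as an engineer would, in place of code of your own. Each camera call takes 0.05 s, during which the arm holds its last target.

TASK

The lid of the pressure pot weeps beside its gauge: working clockwise round the rim (seen from above), tighten the T-handle nut just before the one nearest the gauge by one quarter turn, then the one nearest the gauge by two quarter turns, then the next one after it by one quarter turn, each clockwise from where it stands, and leave the fourth nut alone. Then swing the vent lever in the middle of the lid clockwise until it is fully shut. Leave the tools lying round the pot where they are.

Things in the scene. Friction and masses are not known exactly. Their poses are not given: they have to be found in the camera images.
- pot: grey steel pressure pot, fixed: shell 151 across, aluminium lid 166 across, rim 114 high. Heights are over its underside's centre, the origin; z up, x towards the gauge (dial up, 38 across, top 147, centred 35 from the middle). Four bolts with T-handle nuts stand 95 from the middle, 90 degrees apart. In the middle a vent valve: body along the 60/240 degree line, body top 155, stem top 172. Other fittings below 143.
- nut_before (a joint): turn of the T-handle nut at the pot's +y (just before the gauge nut, going clockwise); rad, grows clockwise from above (tightens); starts at 0 to 0.5. Hub 18 across, top 166 high; cross bar 71 long, 11 thick, ball ends 14, centre 160 high; at 0 the bar is radial to the pot. Sinks 0.6 mm per quarter turn, no stops, stays where left; stiff: 0.12 N m.
- nut_before_axis (a point): point of the pot on the bolt's axis of nut_before, at bar height (160)
- nut_before_end (a point): point of the cross bar of nut_before, 32 from the bolt's axis along the bar, inside one ball end; at joint value 0 this is the end away from the pot's middle
- nut_gauge (a joint): turn of the T-handle nut at the pot's +x, beside the gauge; rad, grows clockwise from above (tightens); starts at 0 to 0.5. Hub 18 across, top 166 high; cross bar 71 long, 11 thick, ball ends 14, centre 160 high; at 0 the bar is radial to the pot. Sinks 0.6 mm per quarter turn, no stops, stays where left; stiff: 0.12 N m.
- nut_gauge_axis (a point): point of the pot on the bolt's axis of nut_gauge, at bar height (160)
- nut_gauge_end (a point): point of the cross bar of nut_gauge, 32 from the bolt's axis along the bar, inside one ball end; at joint value 0 this is the end away from the pot's middle
- nut_after (a joint): turn of the T-handle nut at the pot's -y (next after the gauge nut, going clockwise); rad, grows clockwise from above (tightens); starts at 0 to 0.5. Hub 18 across, top 166 high; cross bar 71 long, 11 thick, ball ends 14, centre 160 high; at 0 the bar is radial to the pot. Sinks 0.6 mm per quarter turn, no stops, stays where left; stiff: 0.12 N m.
- nut_after_axis (a point): point of the pot on the bolt's axis of nut_after, at bar height (160)
- nut_after_end (a point): point of the cross bar of nut_after, 32 from the bolt's axis along the bar, inside one ball end; at joint value 0 this is the end away from the pot's middle
- nut_far (a joint): turn of the T-handle nut at the pot's -x, opposite the gauge nut, to be left alone; rad, grows clockwise from above (tightens); starts at 0 to 0.5. Hub 18 across, top 166 high; cross bar 71 long, 11 thick, ball ends 14, centre 160 high; at 0 the bar is radial to the pot. Sinks 0.6 mm per quarter turn, no stops, stays where left; stiff: 0.12 N m.
- nut_far_end (a point): point of the cross bar of nut_far, 32 from the bolt's axis along the bar, inside one ball end; at joint value 0 this is the end away from the pot's middle
- riser: fixed plywood riser over the chest, its flat top 326 (x) by 622 (y), 84 above z = 0; all stands on it. Origin: under its centre, at z = 0
- vent (a joint): turn of the vent lever, rad, grows clockwise from above: 0 open (along its valve body, pointing to 240 degrees of the pot's frame, anticlockwise from its x), 1.57 shut (across it, to 150 degrees), stops at both; starts at 0 to 0.25; stays where left; 0.08 N m. Flat bar with a black sleeve, 13 wide, 164 to 174 high, reaching 54 from its axis (sleeve 22 to 54).
- vent_axis (a point): point of the pot on the vent lever's axis, 169 high
- vent_end (a point): outer end of the vent lever, middle of the sleeve's end, 54 from the axis, 169 high
- ring_spanner: combination spanner, bare steel, 210 x 37 x 8, lying flat; origin under its middle, length along its y; a bystander
- blue_screwdriver: screwdriver with blue grip, 200 x 26 x 25, lying; origin under its middle, length along its y; a bystander
- masking_tape: roll of blue masking tape, 104 across, 24 high, lying flat; origin under its middle; a bystander
- blue_pliers: pliers with blue grips, 168 x 64 x 14, lying flat; origin under their middle, length along their y; a bystander
- black_cap: round black cap, 74 across, 22 high; origin under its middle; a bystander
- lapper: rubber-footed lapping tool standing on its foot, wooden handle up, 72 across, 184 high; origin under its middle; a bystander
- long_spanner: slim combination spanner, bare steel, 170 x 28 x 6, lying flat; origin under its middle, length along its y; a bystander
- small_spanner: small combination spanner, bare steel, 150 x 24 x 6, lying flat; origin under its middle, length along its y; a bystander

How it is judged:
On the way, in this order (a step that is already met when the one before it is completed fails the run):
1. the nut before the gauge nut is a quarter turn tighter (distance of nut_before_end from where it was at the start of the episode between 0.0358 and 0.0531 m and value of joint nut_before between 1 and 2.7 rad), for 0.2 s.
2. the gauge nut is two quarter turns tighter (distance of nut_gauge_end from where it was at the start of the episode above 0.0625 m and value of joint nut_gauge between 2.5 and 4.2 rad), for 0.2 s.
3. the nut after the gauge nut is a quarter turn tighter (distance of nut_after_end from where it was at the start of the episode between 0.0358 and 0.0531 m and value of joint nut_after between 1 and 2.7 rad), for 0.2 s.
4. the vent is shut (value of joint vent above 1.4 rad), for 0.2 s.
At the end, for the whole second after the job is handed in: From their starts, clockwise: nut_before and nut_after one quarter turn (68 to 112 degrees), nut_gauge two quarter turns (155 to 205 degrees); nut_far where it was (its bar end moved less than 12 mm); vent shut (joint above 1.40 rad); nuts and lever at rest (all of step 1 and all of step 2 and all of step 3 and distance of nut_far_end from where it was at the start of the episode below 0.012 m and value of joint vent above 1.4 rad and velocity of joint nut_before between -0.05 and 0.05 rad/s and velocity of joint nut_gauge between -0.05 and 0.05 rad/s and velocity of joint nut_after between -0.05 and 0.05 rad/s and velocity of joint nut_far between -0.05 and 0.05 rad/s and velocity of joint vent between -0.05 and 0.05 rad/s); the robot touches nothing.
It fails at once if the far nut, to be left alone, is turned (bar end moved over 12 mm) (not (distance of nut_far_end from where it was at the start of the episode below 0.012 m)).
It fails at once if a tool lying round the pot is shoved more than 30 mm (distance of any of ring_spanner, blue_screwdriver, masking_tape, blue_pliers, black_cap, lapper, long_spanner, small_spanner from where it was at the start of the episode above 0.03 m).
It also fails if it takes over 61 s, if anything falls off the work surface, if the arm or the gripper's body presses on something with over 40 N, if the wrist force passes 120 N, or if a joint passes its speed limit or range.

## Working session

There is one attempt and no reset: what is moved stays moved. The work goes in short steps, Python scripts to look and compute and a tool call to move; the robot and the scene stay as the last step left them, time stands still between calls to the robot, and variables do not carry over. Pictures are saved under pics/ and viewed, and the job is handed in when it is done.

Besides the shell and the picture viewer there is one more tool, called after "Request:" in YAML: its name, and indented under it one key for each argument. move_arm: Moves the arm, as the interface text tells. Its arguments: {"type":"object","properties":{"gripper":{"type":"array","items":{"type":"number"}},"xyz":{"type":"array","items":{"type":"array","items":{"type":"number"}}},"twist":{"type":"array","items":{"type":"number"}},"squeeze":{"type":"number"}},"required":["gripper","xyz","twist"]}

```bash
mkdir -p pics
cat > h.py <<'E'
from station import *
import numpy as np, cv2
def snap(cam,fn):
    c=read_camera(cam); cv2.imwrite('pics/'+fn,c['pixels'][:,:,::-1]); return c
def proj(c,X):
    p=np.array(c['R'])@np.array(X)+np.array(c['t']); s=p[:2]/p[2]; r2=s@s; s=s*(1+c['k1']*r2)
    return s[0]*c['fx']+c['cx'], s[1]*c['fy']+c['cy']
def ray(c,u,v):
    d=np.array([(u-c['cx'])/c['fx'],(v-c['cy'])/c['fy']]); s=d.copy()
    for _ in range(20): s=d/(1+c['k1']*(s@s))
    R=np.array(c['R']); return -R.T@np.array(c['t']), R.T@np.array([s[0],s[1],1])
def atz(c,u,v,z):
    o,d=ray(c,u,v); return o+d*(z-o[2])/d[2]
E
python3 - <<'E'
from h import *
for n in ['scene','side','wrist']:
    c=snap(n,n+'0.png'); print(n,c['fx'],c['k1'],-np.array(c['R']).T@np.array(c['t']))
for q in ['pot','riser','nut_before_axis','nut_before_end','nut_gauge_axis','nut_gauge_end','nut_after_axis','nut_after_end','nut_far_end','vent_axis','vent_end','lapper']:
    for cam in ['scene','side']:
        print(q,cam,[(np.round(d['centre'],3).tolist(),round(d['p'],2)) for d in spot_point(q,cam)[:3]])
print(get_obs())
E
```

```text
scene 485.5422849242765 -0.11855327486147478 [0.0423116  0.82245237 0.88884212]
side 505.9108917092119 -0.07319196267248049 [0.02950858 0.64869384 0.74868605]
wrist 341.3819798074793 -0.08004120956833466 [ 0.31744793 -0.59982407  0.37338854]
pot scene [([0.556, -0.094, 0.084], 0.89)]
pot side [([0.555, -0.094, 0.081], 0.71)]
riser scene [([0.52, -0.087, -0.002], 0.79)]
riser side [([0.515, -0.096, 0.001], 0.89)]
nut_before_axis scene [([0.498, -0.166, 0.238], 0.77)]
nut_before_axis side [([0.494, -0.166, 0.245], 0.86), ([0.373, -0.087, 0.082], 0.45)]
nut_before_end scene [([0.471, -0.183, 0.242], 0.68)]
nut_before_end side [([0.475, -0.188, 0.242], 0.85), ([0.422, 0.071, 0.083], 0.25)]
nut_gauge_axis scene [([0.486, -0.03, 0.243], 0.75)]
nut_gauge_axis side [([0.482, -0.03, 0.241], 0.62)]
nut_gauge_end scene [([0.47, -0.186, 0.243], 0.68), ([0.462, -0.005, 0.242], 0.59)]
nut_gauge_end side [([0.467, -0.006, 0.243], 0.51)]
nut_after_axis scene [([0.618, -0.017, 0.242], 0.72)]
nut_after_axis side [([0.617, -0.02, 0.249], 0.76)]
nut_after_end scene [([0.644, -0.002, 0.241], 0.51)]
nut_a
[... 677 characters left out ...]
91459,  0.47697946,  0.02238888,  1.55542614, -0.01151258,
        1.10931015, -0.08309716]), 'joint_vel': array([ 5.92813187e-04, -5.67205449e-05,  5.53476260e-04, -1.47016724e-03,
       -5.19693817e-04, -3.17335335e-04, -1.18843060e-03]), 'joint_torque': array([-2.84628450e-04, -5.96309030e+01,  1.60657436e+00, -2.81537837e+01,
        1.25900464e-02,  1.59843188e-03,  1.33192077e-05]), 'eef_pos': array([ 0.25525404, -0.62487572,  0.30391041]), 'tool_rot': array([-1.53857900e-06,  9.81263353e-01,  1.92671307e-01,  1.52809938e-05]), 'contact_force': array([-0.57932211, -0.30972656,  0.2404249 ]), 'torque': array([ 0.00243756,  0.06057575, -0.0409662 ]), 'gripper_width': 1.0015481688742065}
```

View pics/scene0.png

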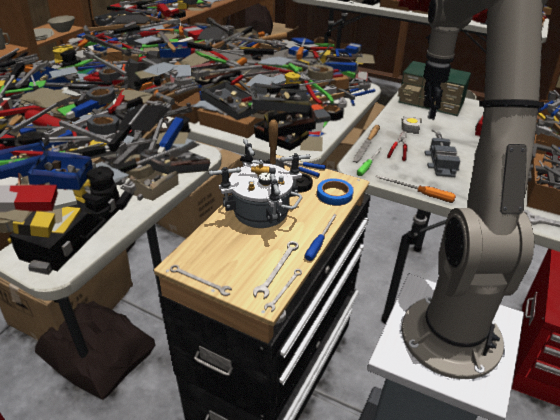

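View pics/side0.png

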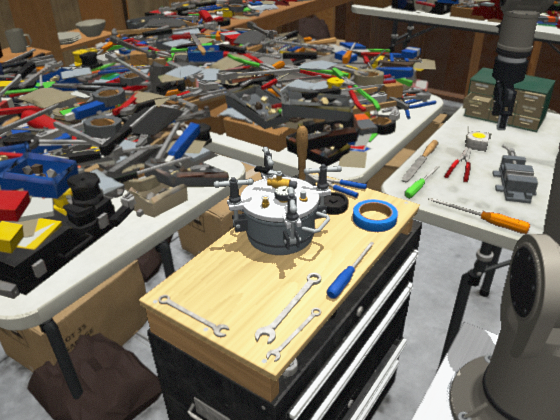

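Request:
move_arm:
  gripper: [0.5,0.5,0.5,0.5,0.5]
  xyz:
    - [0,0,-4]
    - [0,0,-8]
    - [4,-3,-11]
    - [7,-6,-13]
    - [10,-9,-15]
  twist: [0,0,0,0,0]
  squeeze: 60

```text
t: 1.77
eef_pos: [0.3046, -0.5252, 0.4436]
tool_rot: [0.001, 0.981, 0.192, 0.0]
contact_force: [1.0, 0.7, 0.7]
gripper_width: 0.5
```

Request:
move_arm:
  gripper: [0.5,0.5,0.5,0.5,0.5]
  xyz:
    - [31,-29,-5]
    - [31,-29,-5]
    - [31,-29,-5]
    - [31,-29,-5]
    - [31,-29,-5]
  twist: [0,0,0,0,0]

```text
t: 2.18
eef_pos: [0.3909, -0.3361, 0.4671]
tool_rot: [0.0, 0.981, 0.193, 0.0]
contact_force: [1.1, -0.7, -0.3]
gripper_width: 0.5
```

Request:
move_arm:
  gripper: [0.5,0.5,0.5,0.5,0.5]
  xyz:
    - [17,-15.5,-5]
    - [17,-15.5,-5]
    - [17,-15.5,-5]
    - [17,-15.5,-5]
    - [17,-15.5,-5]
  twist: [0,0,0,0,0]

```text
t: 2.6
eef_pos: [0.4782, -0.1522, 0.5116]
tool_rot: [0.0, 0.981, 0.193, 0.0]
contact_force: [0.7, -0.6, -0.5]
gripper_width: 0.502
```

Request:
move_arm:
  gripper: [0.5,0.5,0.5]
  xyz:
    - [2,-2,-2]
    - [2,-2,-2]
    - [2,-2,-2]
  twist: [0,0,0]

```text
t: 2.85
eef_pos: [0.4897, -0.1262, 0.532]
tool_rot: [0.0, 0.981, 0.195, 0.001]
contact_force: [0.5, 0.1, 0.2]
gripper_width: 0.5
```

Run:
```python
from h import *
o=get_obs(); print(o['eef_pos'],o['tool_rot'],o['q'])
c=snap('wrist','w1.png')
for q in ['pot','nut_before_axis','nut_before_end','nut_gauge_axis','nut_gauge_end','nut_after_axis','nut_after_end','nut_far_end','vent_axis','vent_end','lapper']:
    print(q,[(np.round(d['centre'],4).tolist(),round(d['p'],2)) for d in spot_point(q,'wrist')[:3]])
import pickle; pickle.dump({k:c[k] for k in c},open('w1.pkl','wb'))
```

```text
[ 0.48970894 -0.12620896  0.53196414] [4.46651809e-04 9.80851202e-01 1.94754783e-01 1.13803332e-03] [ 0.45216786  0.07702625 -0.34686588  1.58327549  0.02643834  1.48345257
 -1.07477369]
pot [([0.561, -0.0916, 0.0838], 0.79), ([0.4887, -0.0313, 0.2448], 0.67)]
nut_before_axis [([0.4945, -0.1654, 0.2447], 0.85)]
nut_before_end [([0.4766, -0.1855, 0.244], 0.91)]
nut_gauge_axis [([0.4893, -0.0325, 0.2423], 0.79)]
nut_gauge_end [([0.4644, -0.0091, 0.2477], 0.79)]
nut_after_axis [([0.6204, -0.0178, 0.2434], 0.6)]
nut_after_end [([0.5784, -0.3633, 0.0821], 0.61)]
nut_far_end [([0.6521, -0.1763, 0.2451], 0.72)]
vent_axis [([0.5549, -0.094, 0.2536], 0.92)]
vent_end [([0.6074, -0.0752, 0.2518], 0.91)]
lapper [([0.6239, -0.2873, 0.0856], 0.91), ([0.4903, -0.034, 0.2434], 0.49)]
```

View pics/w1.png

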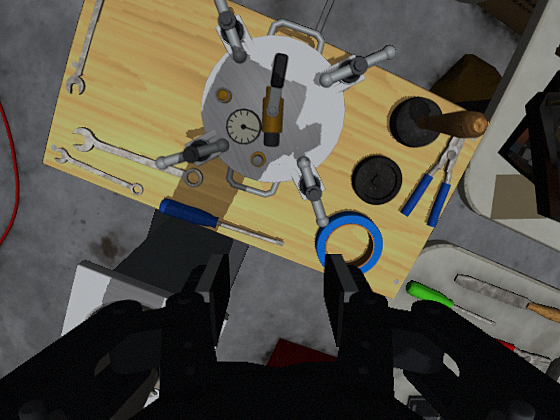

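Run:
```python
import cv2
im=cv2.imread('pics/w1.png')[0:235,140:410]
cv2.imwrite('pics/w1z.png',cv2.resize(im,None,fx=2.55,fy=2.55,interpolation=cv2.INTER_CUBIC))
```

```text
(no output)
```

View pics/w1z.png

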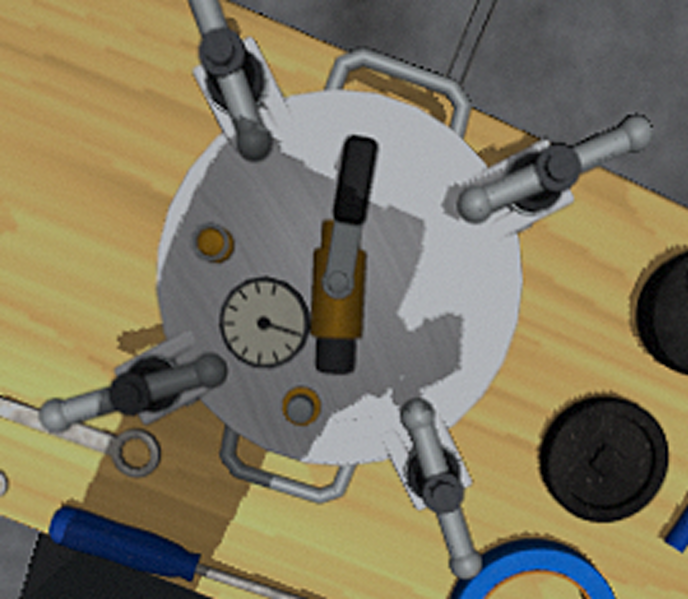

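Run:
```python
from h import *
import pickle; c=pickle.load(open('w1.pkl','rb'))
s=270/round(270*2.55)
s=1/2.55
def w(u,v,z): return atz(c,u*s+140,v*s,z)[:2]
z=.244
N=dict(before=[(415,412),(467,563),(443,490)],gauge=[(210,370),(53,414),(130,392)],after=[(257,140),None,(222,50)],far=[(474,203),(636,133),(558,167)])
ax={}
for n,(i,o,h) in N.items():
    H=w(*h,.250); I=w(*i,z)
    if o: O=w(*o,z); m=(I+O)/2; d=O-I
    else: O=None; m=H; d=H-I
    ax[n]=m
    print(n,'mid',m.round(4),'hub',H.round(4),'ang',np.degrees(np.arctan2(d[1],d[0])).round(1),'len',np.linalg.norm(d).round(4))
print('ctr', (ax['gauge']+ax['far'])/2,(ax['before']+ax['after'])/2)
g=ax['gauge']-ax['far']; print(np.degrees(np.arctan2(g[1],g[0])),np.linalg.norm(g))
b=ax['before']-ax['after']; print(np.degrees(np.arctan2(b[1],b[0])),np.linalg.norm(b))
V=w(338,283,.256); E=w(362,140,.253); d=E-V; print('vent',V,E,np.degrees(np.arctan2(d[1],d[0])),np.linalg.norm(d))
```

```text
before mid [ 0.4963 -0.1671] hub [ 0.4971 -0.1667] ang -137.5 len 0.0691
gauge mid [ 0.4849 -0.0325] hub [ 0.486  -0.0334] ang 127.3 len 0.0685
after mid [ 0.6195 -0.0227] hub [ 0.6195 -0.0227] ang 43.3 len 0.0334
far mid [ 0.6303 -0.1562] hub [ 0.6298 -0.1563] ang -44.1 len 0.0681
ctr [ 0.55764496 -0.09436489] [ 0.55790677 -0.09492195]
139.59870181450276 0.19093392487726307
-130.49071471781863 0.18984877003437456
vent [ 0.55702582 -0.09520816] [ 0.60905634 -0.08358215] 12.595597647858225 0.05331359072772238
```

Request:
move_arm:
  gripper: [0.5,0.5,0.5,0.5,0.5]
  xyz:
    - [-1,4,4]
    - [-1,4,8]
    - [-1,4,12]
    - [-1,4,16]
    - [-1,4,17]
  twist: [-0.12,-0.24,-0.35,-0.35,-0.35]

```text
t: 3.87
eef_pos: [0.4923, -0.169, 0.3553]
tool_rot: [-0.002, 0.933, 0.36, -0.003]
contact_force: [-0.5, 0.9, -0.6]
gripper_width: 0.5
```

Request:
move_arm:
  gripper: [0.5,0.5]
  xyz:
    - [0,0,0]
    - [0,0,0]
  twist: [0,0]

```text
t: 4.03
eef_pos: [0.4948, -0.1689, 0.3607]
tool_rot: [-0.0, 0.933, 0.361, -0.0]
contact_force: [0.0, 0.6, 1.3]
gripper_width: 0.499
```

```bash
cat >> h.py <<'E'
from scipy.spatial.transform import Rotation as Ro
def delta(target,theta=None):
    o=get_obs(); q=o['tool_rot']; R=Ro.from_quat([q[1],q[2],q[3],q[0]]).as_matrix()
    d=R.T@(np.array(target)-o['eef_pos'])*100
    th=np.degrees(np.arctan2(R[1,1],R[0,1]))
    print('pos',o['eef_pos'].round(4),'theta',th.round(2),'q7',o['q'][6].round(2),'F',o['contact_force'].round(1),'w',o['gripper_width'],'t',o['t'])
    print('shift cm',d.round(2), 'twist', None if theta is None else np.radians(th-theta).round(3), 'tilt',R[:,2].round(3))
E
python3 - <<'E'
from h import *
delta([.4960,-.1669,.296],-47.5)
c=snap('wrist','w2.png')
E
```

```text
pos [ 0.4948 -0.1689  0.3607] theta -47.73 q7 -0.69 F [0.  0.6 1.3] w 0.4991738362422082 t 4.0333
shift cm [ 0.23 -0.06  6.47] twist -0.004 tilt [-0.001  0.001 -1.   ]
```

View pics/w2.png

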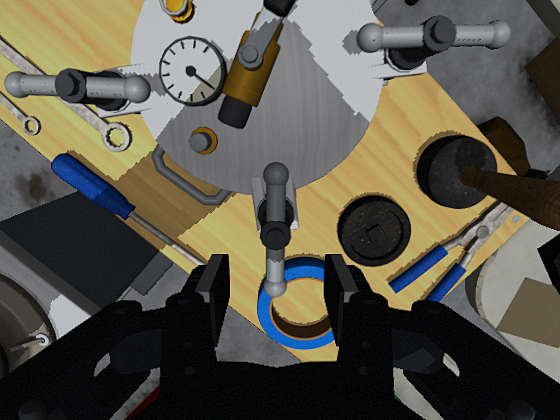

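Request:
move_arm:
  gripper: [0.5,0.5,0.5,0.5]
  xyz:
    - [0.2,-0.1,2.5]
    - [0.2,-0.1,5]
    - [0.2,-0.1,6.5]
    - [0.2,-0.1,6.5]
  twist: [0,0,0,0]

```text
t: 4.42
eef_pos: [0.4954, -0.1667, 0.2952]
tool_rot: [-0.0, 0.933, 0.361, -0.001]
contact_force: [0.1, -0.1, 0.0]
gripper_width: 0.5
```

Request:
move_arm:
  gripper: [0.1,0.1,0.1,0.1,0.1]
  xyz:
    - [0,0,0]
    - [0,0,0]
    - [0,0,0]
    - [0,0,0]
    - [0,0,0]
  twist: [0,0,0,0,0]

```text
t: 4.83
eef_pos: [0.4964, -0.1663, 0.2985]
tool_rot: [0.001, 0.933, 0.361, 0.001]
contact_force: [-2.8, 3.4, 5.8]
gripper_width: 0.178
```

Run:
```python
from h import *
delta([.4960,-.1669,.296],-47.5)
c=snap('wrist','w3.png')
```

```text
pos [ 0.4964 -0.1663  0.2985] theta -47.71 q7 -0.72 F [-2.8  3.4  5.8] w 0.17840752428421539 t 4.8333
shift cm [-0.07  0.01  0.25] twist -0.004 tilt [ 0.003 -0.    -1.   ]
```

View pics/w3.png

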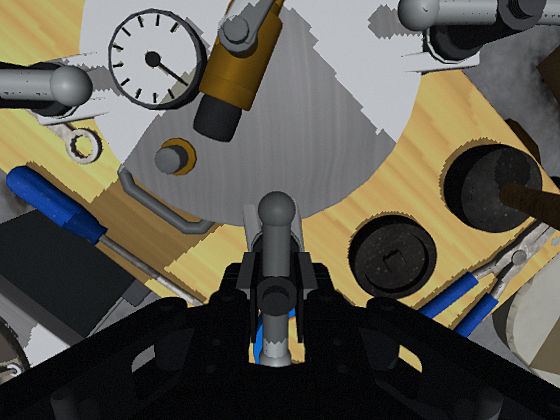

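Request:
move_arm:
  gripper: [0.1,0.1,0.1,0.1,0.1]
  xyz:
    - [0,0,0]
    - [0,0,0]
    - [0,0,0]
    - [0,0,0]
    - [0,0,0]
  twist: [0.1,0.2,0.3,0.4,0.5]
  squeeze: 80

```text
t: 5.3
eef_pos: [0.4963, -0.1662, 0.2984]
tool_rot: [0.0, 0.993, 0.117, 0.001]
contact_force: [-3.0, 2.4, 5.2]
gripper_width: 0.17
```

Run:
```python
from h import *
delta([.4960,-.1669,.296],-137.5)
c=snap('wrist','w4.png')
```

```text
pos [ 0.4963 -0.1662  0.2984] theta -76.61 q7 -1.21 F [-3.   2.4  5.2] w 0.1704853777609191 t 5.3
shift cm [-0.05  0.06  0.24] twist 1.063 tilt [ 0.003 -0.    -1.   ]
```

View pics/w4.png

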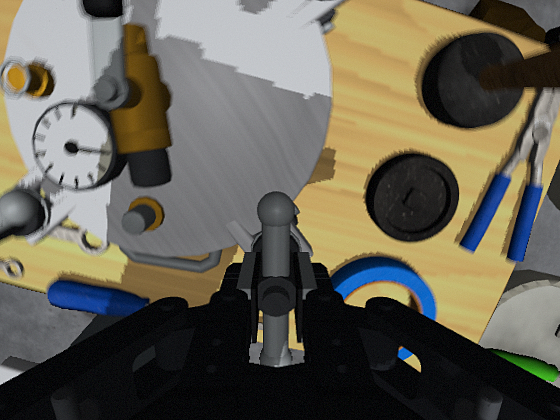

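The bar stays lined up with the pads (ball end at 275,208), so it turns with the gripper. Continuing.

Request:
move_arm:
  gripper: [0.1,0.1,0.1,0.1,0.1]
  xyz:
    - [0,0,0]
    - [0,0,0]
    - [0,0,0]
    - [0,0,0]
    - [0,0,0]
  twist: [0.11,0.22,0.33,0.44,0.55]

```text
t: 5.77
eef_pos: [0.4962, -0.1661, 0.2982]
tool_rot: [-0.0, 0.987, -0.158, 0.001]
contact_force: [-4.0, 2.0, 4.4]
gripper_width: 0.175
```

Request:
move_arm:
  gripper: [0.1,0.1,0.1,0.1,0.1]
  xyz:
    - [0,0,0]
    - [0,0,0]
    - [0,0,0]
    - [0,0,0]
    - [0,0,0]
  twist: [0.11,0.22,0.33,0.44,0.52]

```text
t: 6.18
eef_pos: [0.4962, -0.166, 0.298]
tool_rot: [-0.001, 0.914, -0.406, 0.001]
contact_force: [-2.6, 3.9, 3.3]
gripper_width: 0.174
```

Request:
move_arm:
  gripper: [0.1,0.1,0.1]
  xyz:
    - [0,0,0]
    - [0,0,0]
    - [0,0,0]
  twist: [0,0,0]

```text
t: 6.43
eef_pos: [0.4963, -0.1661, 0.2979]
tool_rot: [-0.001, 0.915, -0.403, 0.001]
contact_force: [-3.8, 2.8, 6.8]
gripper_width: 0.169
```

Run:
```python
from h import *
delta([.4960,-.1669,.296],-137.5)
c=snap('wrist','w5.png')
```

```text
pos [ 0.4963 -0.1661  0.2979] theta -137.49 q7 -2.22 F [-3.8  2.8  6.8] w 0.16874184203489817 t 6.4333
shift cm [0.04 0.08 0.19] twist 0.0 tilt [ 0.002  0.001 -1.   ]
```

View pics/w5.png

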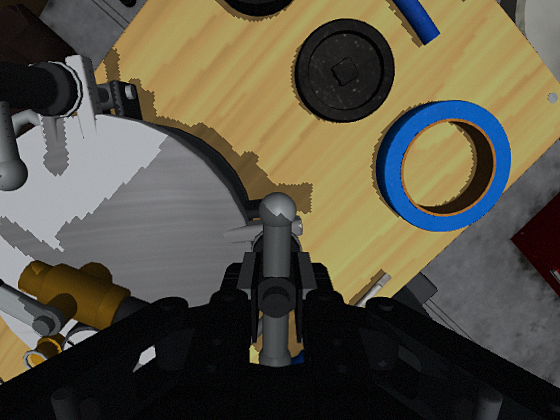

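Request:
move_arm:
  gripper: [0.5,0.5,0.5,0.5,0.5]
  xyz:
    - [0,0,0]
    - [0,0,0]
    - [0,0,0]
    - [0,0,-3.5]
    - [0,0,-7]
  twist: [0,0,0,0,0]

```text
t: 6.9
eef_pos: [0.4946, -0.167, 0.3651]
tool_rot: [0.0, 0.915, -0.404, -0.002]
contact_force: [0.5, -0.6, 0.9]
gripper_width: 0.5
```

Run:
```python
from h import *
delta([.4855,-.0330,.365],37.3)
```

```text
pos [ 0.4946 -0.167   0.3651] theta -137.64 q7 -2.22 F [ 0.5 -0.6  0.9] w 0.4996012637493974 t 6.9
shift cm [-10.51  -8.35   0.02] twist -3.053 tilt [-0.004  0.001 -1.   ]
```

Request:
move_arm:
  gripper: [0.5,0.5,0.5,0.5,0.5]
  xyz:
    - [-2.6,-2.1,0]
    - [-5.2,-4.2,0]
    - [-7.8,-6.3,0]
    - [-10.5,-8.4,0]
    - [-10.5,-8.4,0]
  twist: [-0.12,-0.24,-0.36,-0.48,-0.6]

```text
t: 7.32
eef_pos: [0.4869, -0.0256, 0.3665]
tool_rot: [-0.001, 0.994, -0.108, 0.001]
contact_force: [0.6, 0.4, -0.7]
gripper_width: 0.499
```

Request:
move_arm:
  gripper: [0.5,0.5,0.5,0.5,0.5]
  xyz:
    - [0,0,0]
    - [0,0,0]
    - [0,0,0]
    - [0,0,0]
    - [0,0,0]
  twist: [-0.12,-0.24,-0.36,-0.48,-0.6]

```text
t: 7.73
eef_pos: [0.4873, -0.0329, 0.366]
tool_rot: [0.0, 0.983, 0.186, 0.0]
contact_force: [0.3, -0.1, -0.0]
gripper_width: 0.502
```

Request:
move_arm:
  gripper: [0.5,0.5,0.5,0.5,0.5]
  xyz:
    - [0,0,0]
    - [0,0,0]
    - [0,0,0]
    - [0,0,0]
    - [0,0,0]
  twist: [-0.12,-0.24,-0.36,-0.48,-0.6]

```text
t: 8.15
eef_pos: [0.4873, -0.033, 0.366]
tool_rot: [0.0, 0.884, 0.468, 0.0]
contact_force: [-0.4, -0.3, 0.4]
gripper_width: 0.504
```

Request:
move_arm:
  gripper: [0.5,0.5,0.5,0.5,0.5]
  xyz:
    - [0,0,0]
    - [0,0,0]
    - [0,0,0]
    - [0,0,0]
    - [0,0,0]
  twist: [-0.12,-0.24,-0.36,-0.48,-0.6]

```text
t: 8.57
eef_pos: [0.4873, -0.033, 0.366]
tool_rot: [0.0, 0.706, 0.708, 0.0]
contact_force: [0.3, -0.5, 0.3]
gripper_width: 0.502
```

Request:
move_arm:
  gripper: [0.5,0.5,0.5,0.5,0.5]
  xyz:
    - [0,0,0]
    - [0,0,0]
    - [0,0,0]
    - [0,0,0]
    - [0,0,0]
  twist: [-0.12,-0.24,-0.36,-0.48,-0.6]

```text
t: 8.98
eef_pos: [0.4873, -0.033, 0.366]
tool_rot: [0.0, 0.465, 0.885, 0.0]
contact_force: [-0.6, 0.2, 0.6]
gripper_width: 0.498
```

Run:
```python
from h import *
delta([.4855,-.0330,.296],37.3)
c=snap('wrist','w6.png')
```

```text
pos [ 0.4873 -0.033   0.366 ] theta 34.57 q7 0.48 F [-0.6  0.2  0.6] w 0.4981349247795238 t 8.9833
shift cm [ 0.1  -0.15  7.  ] twist -0.048 tilt [ 0.001 -0.    -1.   ]
```

View pics/w6.png

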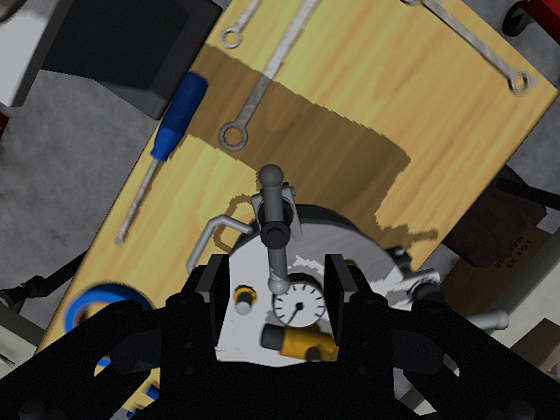

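Request:
move_arm:
  gripper: [0.5,0.5,0.5,0.5,0.5]
  xyz:
    - [0.1,-0.2,2.5]
    - [0.1,-0.2,5]
    - [0.1,-0.2,7]
    - [0.1,-0.2,7]
    - [0.1,-0.2,7]
  twist: [-0.05,-0.05,-0.05,-0.05,-0.05]

```text
t: 9.45
eef_pos: [0.4846, -0.0331, 0.2956]
tool_rot: [-0.001, 0.446, 0.895, -0.0]
contact_force: [0.5, -0.2, 0.9]
gripper_width: 0.501
```

Request:
move_arm:
  gripper: [0.1,0.1,0.1,0.1,0.1]
  xyz:
    - [0,0,0]
    - [0,0,0]
    - [0,0,0]
    - [0,0,0]
    - [0,0,0]
  twist: [0,0,0,0,0]

```text
t: 9.87
eef_pos: [0.4859, -0.0328, 0.2975]
tool_rot: [0.002, 0.446, 0.895, 0.001]
contact_force: [0.4, 1.0, 6.1]
gripper_width: 0.169
```

Run:
```python
from h import *
delta([.4855,-.0330,.296],37.3)
c=snap('wrist','w7.png')
```

```text
pos [ 0.4859 -0.0328  0.2975] theta 37.06 q7 0.48 F [0.4 1.  6.1] w 0.1694235399225507 t 9.8667
shift cm [ 0.01 -0.05  0.15] twist -0.004 tilt [ 0.004 -0.    -1.   ]
```

View pics/w7.png

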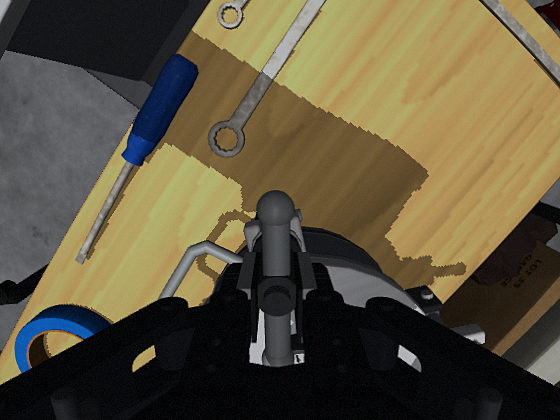

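Request:
move_arm:
  gripper: [0.1,0.1,0.1,0.1,0.1]
  xyz:
    - [0,0,0]
    - [0,0,0]
    - [0,0,0]
    - [0,0,0]
    - [0,0,0]
  twist: [0.12,0.24,0.36,0.48,0.6]

```text
t: 10.33
eef_pos: [0.4855, -0.0329, 0.2973]
tool_rot: [0.001, 0.692, 0.722, 0.001]
contact_force: [-1.1, 0.0, 5.6]
gripper_width: 0.176
```

Request:
move_arm:
  gripper: [0.1,0.1,0.1,0.1,0.1]
  xyz:
    - [0,0,0]
    - [0,0,0]
    - [0,0,0]
    - [0,0,0]
    - [0,0,0]
  twist: [0.12,0.24,0.36,0.48,0.6]

```text
t: 10.75
eef_pos: [0.4851, -0.0328, 0.2971]
tool_rot: [0.0, 0.875, 0.485, 0.001]
contact_force: [-1.9, 1.6, 6.0]
gripper_width: 0.173
```

Request:
move_arm:
  gripper: [0.1,0.1,0.1,0.1,0.1]
  xyz:
    - [0,0,0]
    - [0,0,0]
    - [0,0,0]
    - [0,0,0]
    - [0,0,0]
  twist: [0.12,0.24,0.36,0.48,0.6]

```text
t: 11.17
eef_pos: [0.4848, -0.0324, 0.2968]
tool_rot: [-0.0, 0.979, 0.205, 0.0]
contact_force: [-2.1, 2.5, 5.5]
gripper_width: 0.173
```

Request:
move_arm:
  gripper: [0.1,0.1,0.1,0.1,0.1]
  xyz:
    - [0,0,0]
    - [0,0,0]
    - [0,0,0]
    - [0,0,0]
    - [0,0,0]
  twist: [0.12,0.24,0.36,0.48,0.6]

```text
t: 11.58
eef_pos: [0.4848, -0.032, 0.2966]
tool_rot: [-0.001, 0.996, -0.093, 0.0]
contact_force: [-1.3, 2.3, 3.3]
gripper_width: 0.173
```

Request:
move_arm:
  gripper: [0.1,0.1,0.1,0.1,0.1]
  xyz:
    - [0,0,0]
    - [0,0,0]
    - [0,0,0]
    - [0,0,0]
    - [0,0,0]
  twist: [0.12,0.24,0.36,0.48,0.6]

```text
t: 12.0
eef_pos: [0.485, -0.0316, 0.2965]
tool_rot: [-0.001, 0.924, -0.383, 0.0]
contact_force: [0.2, 3.8, 1.6]
gripper_width: 0.172
```

Run:
```python
from h import *
delta([.4855,-.0330,.296],-142.7)
c=snap('wrist','w8.png')
```

```text
pos [ 0.485  -0.0316  0.2965] theta -135.08 q7 -2.44 F [0.2 3.8 1.6] w 0.17198127627251317 t 12.0
shift cm [0.14 0.06 0.05] twist 0.133 tilt [ 0.001  0.002 -1.   ]
```

View pics/w8.png

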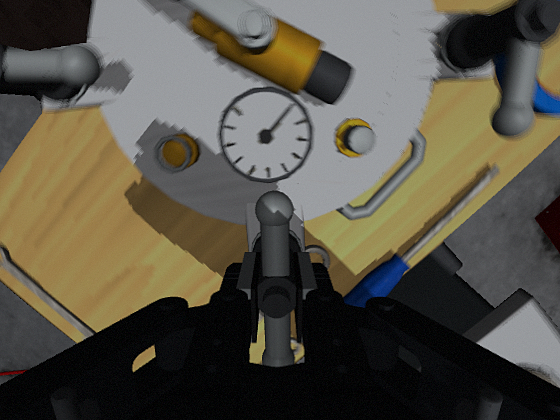

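Request:
move_arm:
  gripper: [0.1,0.1,0.1,0.1]
  xyz:
    - [0,0,0]
    - [0,0,0]
    - [0,0,0]
    - [0,0,0]
  twist: [0.11,0.11,0.11,0.11]

```text
t: 12.38
eef_pos: [0.4851, -0.0316, 0.2964]
tool_rot: [-0.001, 0.903, -0.429, 0.0]
contact_force: [-1.2, 6.0, 3.7]
gripper_width: 0.17
```

Request:
move_arm:
  gripper: [0.5,0.5,0.5,0.5,0.5]
  xyz:
    - [0,0,0]
    - [0,0,0]
    - [0,0,0]
    - [0,0,-3.5]
    - [0,0,-7]
  twist: [0,0,0,0,0]

```text
t: 12.8
eef_pos: [0.4835, -0.0337, 0.3649]
tool_rot: [0.002, 0.902, -0.431, -0.002]
contact_force: [0.6, 0.5, 0.2]
gripper_width: 0.499
```

Run:
```python
from h import *
delta([.6194,-.0225,.365],-46.7)
```

```text
pos [ 0.4835 -0.0337  0.3649] theta -141.06 q7 -2.53 F [0.6 0.5 0.2] w 0.49892608486272283 t 12.8
shift cm [  7.67 -11.27  -0.08] twist -1.647 tilt [-0.005 -0.001 -1.   ]
```

Request:
move_arm:
  gripper: [0.5,0.5,0.5,0.5,0.5]
  xyz:
    - [1.9,-2.8,0]
    - [3.8,-5.6,0]
    - [5.7,-8.4,0]
    - [7.6,-11.2,0]
    - [7.6,-11.2,0]
  twist: [-0.12,-0.24,-0.36,-0.48,-0.6]

```text
t: 13.22
eef_pos: [0.6242, -0.0216, 0.3645]
tool_rot: [-0.0, 0.99, -0.142, 0.001]
contact_force: [-0.6, 0.5, 0.4]
gripper_width: 0.503
```

Request:
move_arm:
  gripper: [0.5,0.5,0.5,0.5,0.5]
  xyz:
    - [0,0,0]
    - [0,0,0]
    - [0,0,0]
    - [0,0,0]
    - [0,0,0]
  twist: [-0.12,-0.24,-0.36,-0.48,-0.6]

```text
t: 13.63
eef_pos: [0.6197, -0.0226, 0.3655]
tool_rot: [0.0, 0.988, 0.157, -0.0]
contact_force: [0.1, 1.0, -0.7]
gripper_width: 0.498
```

Request:
move_arm:
  gripper: [0.5,0.5,0.5,0.5,0.5]
  xyz:
    - [0,0,0]
    - [0,0,0]
    - [0,0,0]
    - [0,0,0]
    - [0,0,0]
  twist: [-0.12,-0.24,-0.36,-0.45,-0.45]

```text
t: 14.05
eef_pos: [0.6196, -0.0227, 0.3655]
tool_rot: [0.0, 0.928, 0.372, -0.0]
contact_force: [-0.5, 0.4, 0.4]
gripper_width: 0.498
```

Run:
```python
from h import *
delta([.6194,-.0225,.296],-46.7)
c=snap('wrist','w9.png')
```

```text
pos [ 0.6196 -0.0227  0.3655] theta -46.38 q7 -0.97 F [-0.5  0.4  0.4] w 0.4981296001722868 t 14.05
shift cm [ 0.   -0.03  6.95] twist 0.006 tilt [-0.    -0.001 -1.   ]
```

View pics/w9.png

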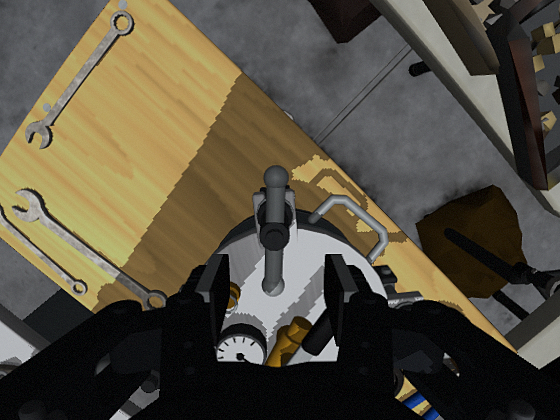

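Request:
move_arm:
  gripper: [0.5,0.5,0.5,0.5,0.5]
  xyz:
    - [0,0,2.5]
    - [0,0,5]
    - [0,0,7]
    - [0,0,7]
    - [0,0,7]
  twist: [0,0,0,0,0]

```text
t: 14.52
eef_pos: [0.6193, -0.0221, 0.2951]
tool_rot: [-0.0, 0.929, 0.369, -0.001]
contact_force: [0.6, 0.2, 1.2]
gripper_width: 0.499
```

Request:
move_arm:
  gripper: [0.1,0.1,0.1,0.1,0.1]
  xyz:
    - [0,0,0]
    - [0,0,0]
    - [0,0,0]
    - [0,0,0]
    - [0,0,0]
  twist: [0,0,0,0,0]

```text
t: 14.93
eef_pos: [0.62, -0.021, 0.298]
tool_rot: [0.0, 0.929, 0.37, 0.001]
contact_force: [-4.3, 2.0, 6.1]
gripper_width: 0.171
```

Run:
```python
from h import *
delta([.6194,-.0225,.296],-46.7)
c=snap('wrist','w10.png')
```

```text
pos [ 0.62  -0.021  0.298] theta -46.57 q7 -1.0 F [-4.3  2.   6.1] w 0.1707889593307356 t 14.9333
shift cm [-0.15  0.07  0.2 ] twist 0.002 tilt [ 0.002  0.001 -1.   ]
```

View pics/w10.png

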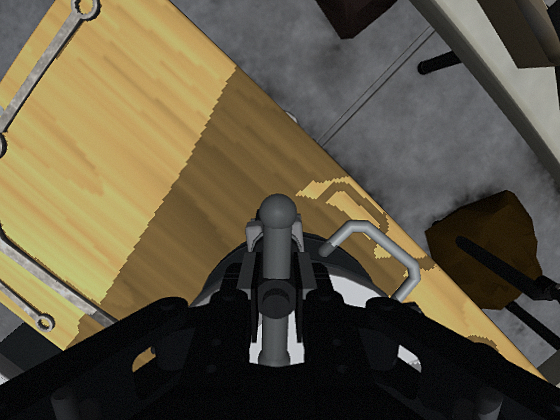

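Request:
move_arm:
  gripper: [0.1,0.1,0.1,0.1,0.1]
  xyz:
    - [0,0,0]
    - [0,0,0]
    - [0,0,0]
    - [0,0,0]
    - [0,0,0]
  twist: [0.11,0.22,0.33,0.44,0.55]

```text
t: 15.4
eef_pos: [0.62, -0.0212, 0.2978]
tool_rot: [-0.0, 0.995, 0.101, 0.001]
contact_force: [-3.8, 1.1, 5.2]
gripper_width: 0.175
```

Request:
move_arm:
  gripper: [0.1,0.1,0.1,0.1,0.1]
  xyz:
    - [0,0,0]
    - [0,0,0]
    - [0,0,0]
    - [0,0,0]
    - [0,0,0]
  twist: [0.11,0.22,0.33,0.44,0.55]

```text
t: 15.82
eef_pos: [0.6199, -0.0214, 0.2976]
tool_rot: [-0.0, 0.985, -0.173, 0.001]
contact_force: [-2.7, 0.8, 4.4]
gripper_width: 0.175
```

Request:
move_arm:
  gripper: [0.1,0.1,0.1,0.1,0.1]
  xyz:
    - [0,0,0]
    - [0,0,0]
    - [0,0,0]
    - [0,0,0]
    - [0,0,0]
  twist: [0.11,0.22,0.33,0.44,0.47]

```text
t: 16.23
eef_pos: [0.6197, -0.0215, 0.2974]
tool_rot: [-0.0, 0.918, -0.397, 0.0]
contact_force: [-2.9, 1.1, 4.4]
gripper_width: 0.173
```

Request:
move_arm:
  gripper: [0.1,0.1,0.1]
  xyz:
    - [0,0,0]
    - [0,0,0]
    - [0,0,0]
  twist: [0,0,0]

```text
t: 16.48
eef_pos: [0.6198, -0.0216, 0.2973]
tool_rot: [-0.0, 0.919, -0.394, 0.0]
contact_force: [-4.6, 0.2, 6.9]
gripper_width: 0.171
```

Run:
```python
from h import *
delta([.6194,-.0225,.296],-136.7)
c=snap('wrist','w11.png')
```

```text
pos [ 0.6198 -0.0216  0.2973] theta -136.45 q7 -2.45 F [-4.6  0.2  6.9] w 0.1706792996093515 t 16.4833
shift cm [0.04 0.09 0.13] twist 0.004 tilt [ 0.001  0.    -1.   ]
```

View pics/w11.png

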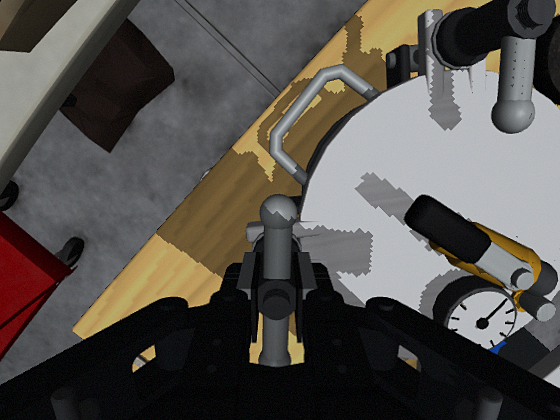

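Request:
move_arm:
  gripper: [0.5,0.5,0.5,0.5,0.5]
  xyz:
    - [0,0,0]
    - [0,0,0]
    - [0,0,0]
    - [0,0,-3.5]
    - [0,0,-7]
  twist: [0,0,0,0,0]

```text
t: 16.95
eef_pos: [0.6187, -0.0219, 0.3644]
tool_rot: [0.001, 0.919, -0.395, -0.002]
contact_force: [0.6, 0.1, 0.3]
gripper_width: 0.501
```

Request:
move_arm:
  gripper: [0.4,0.4,0.4,0.4,0.4]
  xyz:
    - [0,0,-2]
    - [0,0,-4]
    - [0,0,-6]
    - [0,0,-6]
    - [0,0,-6]
  twist: [-0.12,-0.24,-0.36,-0.48,-0.6]

```text
t: 17.37
eef_pos: [0.6204, -0.0219, 0.4277]
tool_rot: [-0.0, 0.995, -0.103, 0.002]
contact_force: [-0.0, 0.8, 0.1]
gripper_width: 0.399
```

Request:
move_arm:
  gripper: [0.4,0.4,0.4,0.4,0.4]
  xyz:
    - [0,0,0]
    - [0,0,0]
    - [0,0,0]
    - [0,0,0]
    - [0,0,0]
  twist: [-0.12,-0.24,-0.36,-0.48,-0.6]

```text
t: 17.78
eef_pos: [0.6199, -0.022, 0.4258]
tool_rot: [0.0, 0.981, 0.196, 0.0]
contact_force: [0.4, 0.7, -0.1]
gripper_width: 0.398
```

Request:
move_arm:
  gripper: [0.4,0.4,0.4,0.4,0.4]
  xyz:
    - [0,0,0]
    - [0,0,0]
    - [0,0,0]
    - [0,0,0]
    - [0,0,0]
  twist: [-0.12,-0.24,-0.36,-0.48,-0.6]

```text
t: 18.2
eef_pos: [0.6199, -0.022, 0.4257]
tool_rot: [0.0, 0.879, 0.477, 0.0]
contact_force: [0.1, 0.3, -0.6]
gripper_width: 0.401
```

Request:
move_arm:
  gripper: [0.4,0.4,0.4,0.4,0.4]
  xyz:
    - [0,0,0]
    - [0,0,0]
    - [0,0,0]
    - [0,0,0]
    - [0,0,0]
  twist: [-0.12,-0.24,-0.36,-0.48,-0.6]

```text
t: 18.62
eef_pos: [0.6199, -0.022, 0.4258]
tool_rot: [0.0, 0.699, 0.715, 0.0]
contact_force: [0.5, 1.0, 0.3]
gripper_width: 0.401
```

Request:
move_arm:
  gripper: [0.4,0.4,0.4,0.4,0.4]
  xyz:
    - [0,0,0]
    - [0,0,0]
    - [0,0,0]
    - [0,0,0]
    - [0,0,0]
  twist: [-0.12,-0.24,-0.36,-0.48,-0.6]

```text
t: 19.03
eef_pos: [0.6199, -0.022, 0.4257]
tool_rot: [0.0, 0.456, 0.89, 0.0]
contact_force: [-0.2, 0.3, 0.5]
gripper_width: 0.401
```

Request:
move_arm:
  gripper: [0.4,0.4,0.4,0.4,0.4]
  xyz:
    - [0,0,0]
    - [0,0,0]
    - [0,0,0]
    - [0,0,0]
    - [0,0,0]
  twist: [-0.12,-0.24,-0.36,-0.48,-0.6]

```text
t: 19.45
eef_pos: [0.6199, -0.0221, 0.4258]
tool_rot: [0.0, 0.173, 0.985, 0.0]
contact_force: [-0.7, 0.8, -0.1]
gripper_width: 0.4
```

Run:
```python
from h import *
delta([.587,-.0882,.37],102.6)
c=snap('wrist','w12.png')
import pickle; pickle.dump({k:c[k] for k in c},open('w12.pkl','wb'))
```

```text
pos [ 0.6199 -0.0221  0.4258] theta 70.07 q7 0.99 F [-0.7  0.8 -0.1] w 0.40032407863943337 t 19.45
shift cm [ 0.84 -7.34  5.58] twist -0.568 tilt [ 0. -0. -1.]
```

View pics/w12.png

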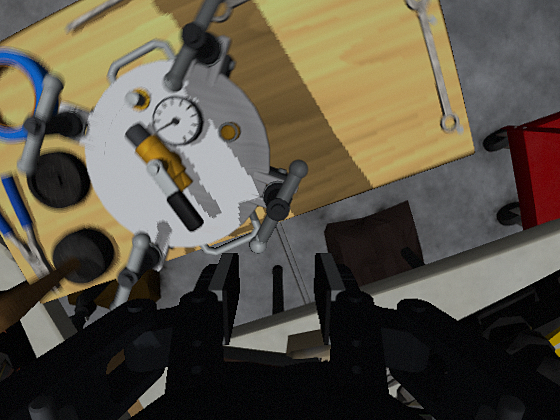

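Run:
```python
import cv2
im=cv2.imread('pics/w12.png')[0:310,0:320]
cv2.imwrite('pics/w12z.png',cv2.resize(im,None,fx=1.9,fy=1.9,interpolation=cv2.INTER_CUBIC))
```

```text
(no output)
```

View pics/w12z.png

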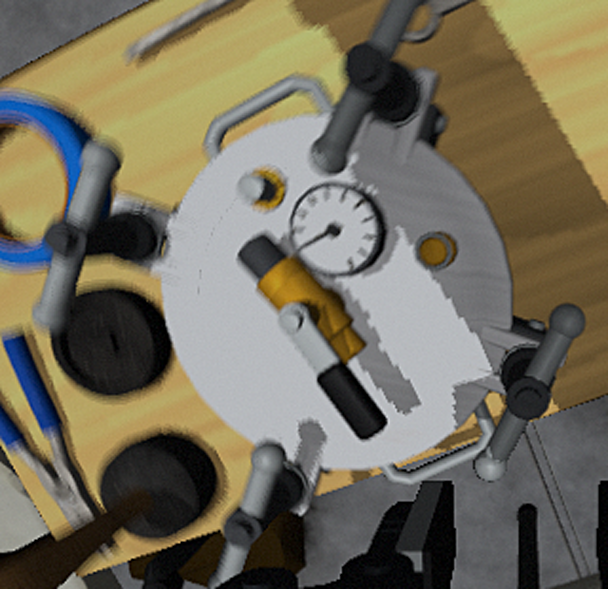

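Request:
move_arm:
  gripper: [0.4,0.4,0.4,0.4,0.4]
  xyz:
    - [0.4,-3.5,1]
    - [0.8,-7.3,2]
    - [0.8,-7.3,3]
    - [0.8,-7.3,4]
    - [0.8,-7.3,4.6]
  twist: [-0.12,-0.24,-0.36,-0.48,-0.57]

```text
t: 19.92
eef_pos: [0.5864, -0.0888, 0.3788]
tool_rot: [-0.0, -0.108, 0.994, -0.0]
contact_force: [0.2, 0.6, 0.6]
gripper_width: 0.405
```

Request:
move_arm:
  gripper: [0.4,0.4]
  xyz:
    - [0,0,0]
    - [0,0,0]
  twist: [0,0]

```text
t: 20.08
eef_pos: [0.5869, -0.0878, 0.3797]
tool_rot: [-0.0, -0.106, 0.994, 0.0]
contact_force: [0.1, 0.8, 0.5]
gripper_width: 0.4
```

Run:
```python
from h import *
delta([.587,-.0882,.318],102.6)
c=snap('wrist','w13.png')
import pickle; pickle.dump({k:c[k] for k in c},open('w13.pkl','wb'))
```

```text
pos [ 0.5869 -0.0878  0.3797] theta 102.12 q7 1.63 F [0.1 0.8 0.5] w 0.4003653671352497 t 20.0833
shift cm [-0.   -0.05  6.17] twist -0.008 tilt [-0.  0. -1.]
```

View pics/w13.png

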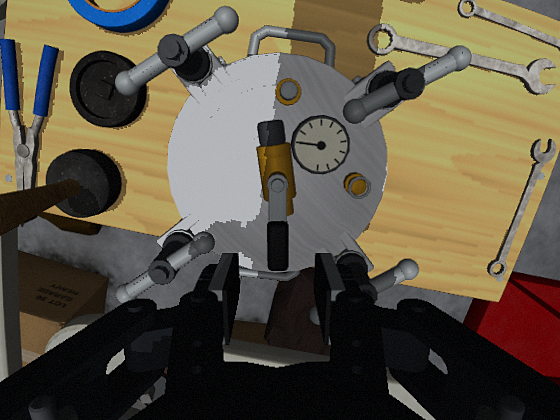

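Run:
```python
from h import *
import pickle; c=pickle.load(open('w13.pkl','rb'))
def A(a,b,z=.244):
    a=atz(c,*a,z);b=atz(c,*b,z);d=b-a;print(((a+b)/2).round(4),np.degrees(np.arctan2(d[1],d[0])).round(1),np.linalg.norm(d).round(4))
A((227,18),(127,82));A((355,110),(461,57));A((203,242),(125,292));
print(atz(c,277,183,.256),atz(c,277.5,270,.253));A((277,183),(277.5,268),.255)
```

```text
[ 0.4955 -0.1662  0.244 ] -48.6 0.0681
[ 0.4847 -0.0319  0.244 ] 129.2 0.0685
[ 0.63   -0.1563  0.244 ] -44.8 0.0673
[ 0.55626345 -0.09445623  0.256     ] [ 0.61110981 -0.08235201  0.253     ]
[ 0.5827 -0.0886  0.255 ] 12.4 0.0537
```

Request:
move_arm:
  gripper: [0.4,0.4,0.4,0.4,0.4]
  xyz:
    - [0,-0.1,2.5]
    - [0,-0.1,5]
    - [0,-0.1,6.2]
    - [0,-0.1,6.2]
    - [0,-0.1,6.2]
  twist: [0,0,0,0,0]

```text
t: 20.55
eef_pos: [0.5873, -0.0883, 0.3182]
tool_rot: [-0.0, -0.107, 0.994, 0.0]
contact_force: [-0.8, 0.7, 0.4]
gripper_width: 0.401
```

Request:
move_arm:
  gripper: [0.1,0.1,0.1,0.1,0.1]
  xyz:
    - [0,0,0]
    - [0,0,0]
    - [0,0,0]
    - [0,0,0]
    - [0,0,0]
  twist: [0,0,0,0,0]
  squeeze: 40

```text
t: 20.97
eef_pos: [0.588, -0.0875, 0.3197]
tool_rot: [0.002, -0.108, 0.994, 0.0]
contact_force: [-1.0, 3.1, 7.1]
gripper_width: 0.136
```

Run:
```python
from h import *
delta([.587,-.0882,.318],102.6)
c=snap('wrist','w14.png')
# arc plan: rows relative to pose at theta0, tool frame at call start; lever radius from measured pose
o=get_obs(); C=np.array([.5572,-.0947]); r=o['eef_pos'][:2]-C; print(np.linalg.norm(r),np.degrees(np.arctan2(r[1],r[0])))
```

```text
pos [ 0.588  -0.0875  0.3197] theta 102.41 q7 1.61 F [-1.   3.1  7.1] w 0.13589066498162833 t 20.9667
shift cm [ 0.12 -0.05  0.17] twist -0.003 tilt [ 0.003  0.001 -1.   ]
0.03163091718683917 13.15370259284855
```

View pics/w14.png

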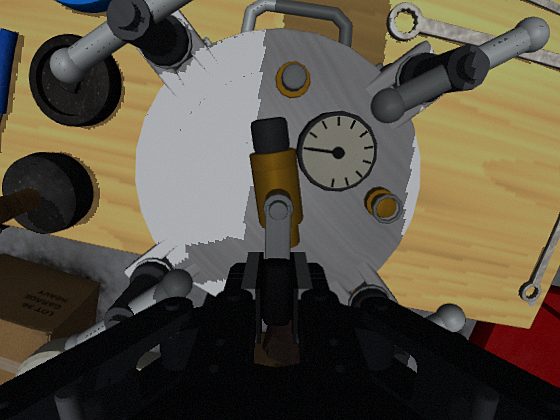

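Request:
move_arm:
  gripper: [0.1,0.1,0.1,0.1,0.1]
  xyz:
    - [0.02,-0.31,0]
    - [0.06,-0.62,0]
    - [0.14,-0.92,0]
    - [0.25,-1.21,0]
    - [0.38,-1.49,0]
  twist: [0.1,0.2,0.3,0.4,0.5]

```text
t: 21.43
eef_pos: [0.5873, -0.1027, 0.3197]
tool_rot: [0.001, 0.143, 0.99, 0.001]
contact_force: [-2.7, 2.5, 7.7]
gripper_width: 0.136
```

Run:
```python
from h import *
delta([.587,-.0882,.318],102.6)
c=snap('wrist','w15.png')
o=get_obs(); C=np.array([.5572,-.0947]); r=o['eef_pos'][:2]-C; print(np.linalg.norm(r),np.degrees(np.arctan2(r[1],r[0])))
```

```text
pos [ 0.5873 -0.1027  0.3197] theta 73.51 q7 1.17 F [-2.7  2.5  7.7] w 0.13568503731848883 t 21.4333
shift cm [0.44 1.38 0.17] twist -0.508 tilt [ 0.003  0.001 -1.   ]
0.03113950714144158 -15.706416503661488
```

View pics/w15.png

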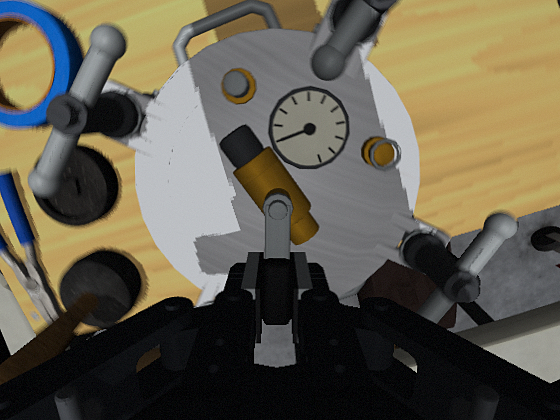

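Request:
move_arm:
  gripper: [0.1,0.1,0.1,0.1,0.1]
  xyz:
    - [0.02,-0.31,0]
    - [0.06,-0.62,0]
    - [0.14,-0.92,0]
    - [0.25,-1.21,0]
    - [0.38,-1.49,0]
  twist: [0.1,0.2,0.3,0.4,0.5]

```text
t: 21.9
eef_pos: [0.5794, -0.1157, 0.3197]
tool_rot: [0.001, 0.384, 0.923, 0.001]
contact_force: [-2.0, 4.4, 7.4]
gripper_width: 0.138
```

Run:
```python
from h import *
delta([.587,-.0882,.318],-70.5+90)
c=snap('wrist','w16.png')
o=get_obs(); C=np.array([.5572,-.0947]); r=o['eef_pos'][:2]-C; print(np.linalg.norm(r),np.degrees(np.arctan2(r[1],r[0])))
```

```text
pos [ 0.5794 -0.1157  0.3197] theta 44.88 q7 0.73 F [-2.   4.4  7.4] w 0.13803590006595806 t 21.9
shift cm [1.41 2.47 0.17] twist 0.443 tilt [ 0.002  0.001 -1.   ]
0.030524988953053778 -44.06029722274899
```

View pics/w16.png

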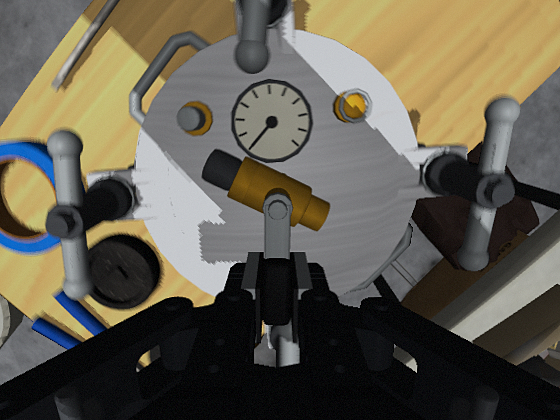

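Request:
move_arm:
  gripper: [0.1,0.1,0.1,0.1,0.1]
  xyz:
    - [0.02,-0.31,0]
    - [0.06,-0.62,0]
    - [0.14,-0.92,0]
    - [0.25,-1.21,0]
    - [0.32,-1.38,0]
  twist: [0.1,0.2,0.3,0.4,0.46]

```text
t: 22.37
eef_pos: [0.568, -0.1227, 0.3197]
tool_rot: [0.001, 0.584, 0.812, 0.002]
contact_force: [5.9, 6.2, 1.1]
gripper_width: 0.139
```

Request:
move_arm:
  gripper: [0.1,0.1,0.1]
  xyz:
    - [0,0,0]
    - [0,0,0]
    - [0,0,0]
  twist: [0,0,0]

```text
t: 22.62
eef_pos: [0.5681, -0.1226, 0.3197]
tool_rot: [0.001, 0.581, 0.814, 0.002]
contact_force: [0.8, 5.5, 6.2]
gripper_width: 0.136
```

Run:
```python
from h import *
delta([.587,-.0882,.318],-70.5+90)
c=snap('wrist','w17.png')
o=get_obs(); C=np.array([.5572,-.0947]); r=o['eef_pos'][:2]-C; print(np.linalg.norm(r),np.degrees(np.arctan2(r[1],r[0])),o['torque'])
```

```text
pos [ 0.5681 -0.1226  0.3197] theta 18.92 q7 0.32 F [0.8 5.5 6.2] w 0.13636289427282225 t 22.6167
shift cm [2.64 2.9  0.18] twist -0.01 tilt [ 0.004  0.001 -1.   ]
0.02997218583231516 -68.63916893681623 [ 1.14221201 -0.14340861  0.56053881]
```

View pics/w17.png

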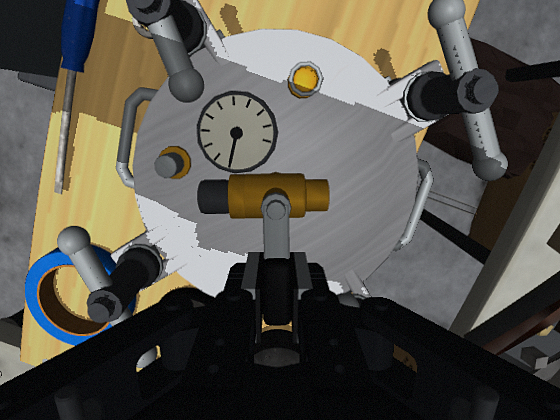

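Request:
move_arm:
  gripper: [0.28,0.28,0.28,0.28,0.28]
  xyz:
    - [0,0,0]
    - [0,0,0]
    - [0,0,0]
    - [0,0,-3]
    - [0,0,-6]
  twist: [0,0,0,0,0]

```text
t: 23.08
eef_pos: [0.5655, -0.1253, 0.3764]
tool_rot: [-0.002, 0.583, 0.812, -0.001]
contact_force: [0.7, -0.7, 1.4]
gripper_width: 0.28
```

Request:
move_arm:
  gripper: [0.3,0.3,0.3,0.3,0.3]
  xyz:
    - [-2,0,-4]
    - [-4,0,-8]
    - [-6,0,-11]
    - [-6,0,-11]
    - [-6,0,-11]
  twist: [0,0,0,0,0]

```text
t: 23.5
eef_pos: [0.5864, -0.1836, 0.4895]
tool_rot: [0.002, 0.584, 0.812, 0.0]
contact_force: [0.3, 0.7, -1.2]
gripper_width: 0.297
```

Request:
move_arm:
  gripper: [0.3,0.3]
  xyz:
    - [0,0,0]
    - [0,0,0]
  twist: [0,0]

```text
t: 23.67
eef_pos: [0.5854, -0.1807, 0.4859]
tool_rot: [-0.002, 0.582, 0.813, -0.001]
contact_force: [-0.4, 0.1, 0.1]
gripper_width: 0.301
```

Run:
```python
from h import *
c=snap('wrist','w18.png')
import pickle; pickle.dump({k:c[k] for k in c},open('w18.pkl','wb'))
snap('side','s2.png')
print(get_obs()['eef_pos'],get_obs()['contact_force'])
im=cv2.imread('pics/w18.png')
cv2.imwrite('pics/w18z.png',cv2.resize(im,(800,600),interpolation=cv2.INTER_CUBIC))
```

```text
[ 0.58558191 -0.18059853  0.48616196] [ 0.40115578 -0.51374654 -0.0556714 ]
```

View pics/w18z.png

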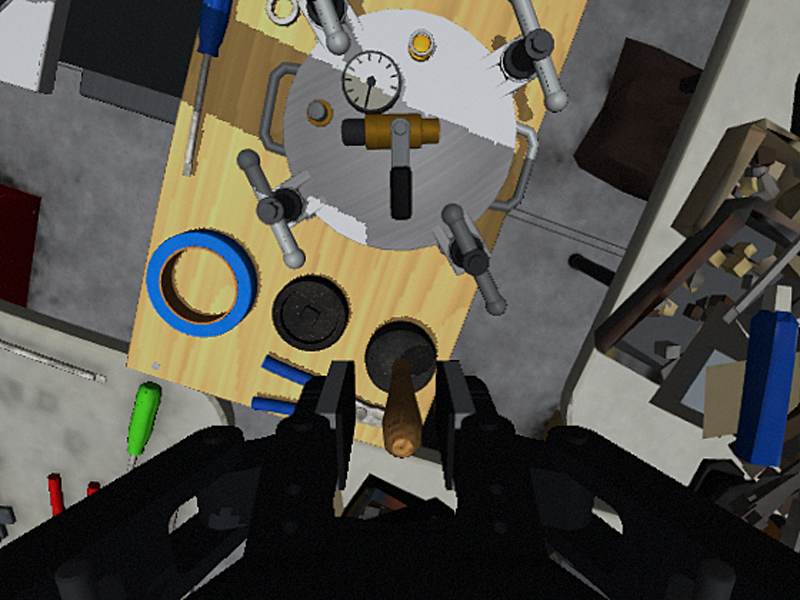

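View pics/s2.png

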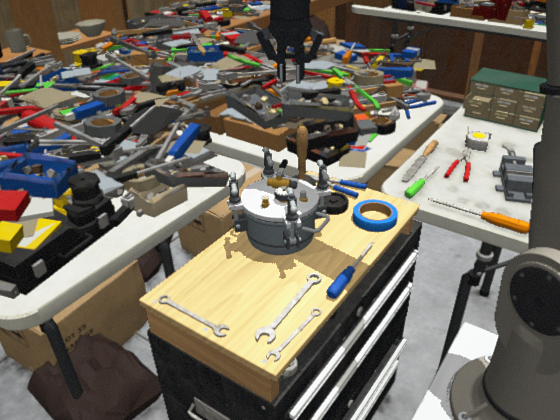

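Run:
```python
from h import *
import pickle; c=pickle.load(open('w18.pkl','rb'))
s=.7
def A(n,a,b,z=.244):
    a=atz(c,a[0]*s,a[1]*s,z);b=atz(c,b[0]*s,b[1]*s,z);d=b-a;print(n,((a+b)/2).round(4),np.degrees(np.arctan2(d[1],d[0])).round(1),np.linalg.norm(d).round(4))
A('before',(293,258),(247,158));A('after',(522,-0+2),(558,100));A('far',(453,212),(496,305));A('vent',(400,127),(401,217),.255)
```

```text
before [ 0.4957 -0.1661  0.244 ] 130.9 0.0684
after [ 0.623  -0.0238  0.244 ] -47.2 0.0604
far [ 0.6307 -0.1549  0.244 ] -44.7 0.0685
vent [ 0.5669 -0.1186  0.255 ] -70.5 0.0528
```

```bash
python3 -c "
from station import *
print(hand_in())"
```

```text
the job is handed in; nothing more can be done
None
```

I tightened the three nuts in the order asked, shut the vent, and handed the job in. The clock stood at about 24 s of the 61 s allowed. `hand_in()` reports no verdict, so success rests on my own checks.

I gripped each nut by its hub across the bar and turned it with the wrist. For the vent I gripped the lever by its sleeve and swung it along its arc until it met the stop. These are the angles I measured in the wrist camera pictures, from the start to after the work:

| Part | Measured turn | Needed |
|---|---|---|
| `nut_before` | about 91° clockwise | 68–112° |
| `nut_gauge` | about 178° clockwise | 155–205° |
| `nut_after` | about 90° clockwise | 68–112° |
| `nut_far` | no real change (within 1°) | left alone |
| `vent` | lever at −70.5°, which is the computed shut direction | shut |

- **Gauge nut:** its angle was measured before the vent was worked. It was near the edge of the last picture, so I did not measure it again there.
- **After nut:** one end of its bar was at the picture edge both times. Its angle comes from the visible end and the hub, and agrees with the wrist turn.
- **Tools:** in the last pictures they look to lie where they were. I judged this by eye and did not measure it.
- **Arm:** it stood clear of everything at hand-in, with about zero contact force. The forces reported during the work stayed under about 10 N.

No check failed. The only disagreement was between the networks' first position estimates, which differed by a few mm. I used the pixel measurements instead.

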